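# Take a contact sample from the washed cutting board

## Task

Before the salting starts, check the washed board on its draining rest for hygiene: lift the contact sampler out of its ring holder and set its pad on the board in the middle of the template's round window, holding the sampler square to the sloping board with its spring pressed about half way in, never to the stop. The pad must touch nothing but the board, so keep it off the template and everything else, and do not shift the template or disturb the other things. Hold it still there for five seconds and finish while still holding it like that: do not lift off or let go.

Things in the scene. Friction and masses are not known exactly. Their poses are not given: they have to be found in the camera images.
- sampler: contact sampler, a hand stamp 148 mm long, 0.2 kg, loose in the ring holder. Origin: underside centre of its round collar (46 mm across, 6 mm thick), which rests on the ring; z runs along it, from pad to handle. Above: a flat-sided white handle, 36 mm along x by 26 mm along y, 8 to 86 mm above the origin. Below: a sleeve 32 mm across down to 34 mm below the origin, then the sprung foot
- grip (a point): centre of the sampler's handle, where to grip it (across its y, the 26 mm between the two ribbed faces): 50 mm above the sampler's origin on its axis; same axes as the sampler
- foot: the sampler's sprung foot: a steel stem ending in a round white pad carrier, 28 mm across, whose contact face is the lower end. It slides along the sampler's axis. Its mass is 20 g
- pad (a point): centre of the contact face on the foot: on the sampler's axis, 58 mm below the sampler's origin with the spring free (108 mm below the grip point); z axis as the sampler's
- travel (a joint): how far the foot has been pressed into the sleeve, in m: 0 with the spring free, 0.020 at its stop, 0.010 half way (a dark ring on the stem then just reaches the sleeve). The spring pushes with 1 N at the start, 3 N half way and 5 N at the stop, and is light to move
- holder: heavy fixed steel holder: round foot 92 mm across, a post at its +x side and, on its axis, a ring with a plain bore (36 mm bore, 56 mm outside) whose top is 70 mm above the worktop. Origin: on the ring's axis at the worktop, z up. The sampler comes out straight upward: the pad is clear of the ring once it has risen 60 mm
- board: the washed white cutting board, 235 mm (x, along the slope) by 333 mm (y) by 12 mm thick, fixed on a bent-rod draining rest: it slopes at 15 degrees, its low edge toward the robot. Origin: centre of its underside; z is square to its face. The face lies 12 mm above the origin along z
- template: stainless sampling template on the board: a plate 145 mm by 76 mm, 3 mm thick, hooked over the board's upper edge, with one round window 46 mm across at its lower end and a black-topped stud (18 mm across, 18 mm tall) near its upper end, 87 mm from the window's centre along +x. A push of about 4 N would slide it along the edge. Origin as window
- window (a point): centre of the template's round window, on the board's face (the spot to be sampled); x points up the slope, y along the board, z square to the board's face and away from it
- onion: brown onion, 80 mm across, 85 mm tall, a bystander standing on the worktop; origin at the centre of its underside
- garlic: garlic bulb, 50 mm, a bystander standing on the worktop; origin at the centre of its underside
- tape: roll of masking tape lying flat, 96 mm across, 25 mm high, a bystander standing on the worktop; origin at the centre of its underside
- scissors: blue-handled scissors lying flat, 199 mm long, 9 mm high, a bystander standing on the worktop; origin at the centre of its underside

How it is judged:
On the way, in this order (a step that is already met when the one before it is completed fails the run):
1. the sampler is held by the gripper clear above the holder's ring, its spring free (z of pad in the frame of holder above 0.072 m and contact force between the fingers and sampler above 2 N and value of joint travel below 0.003 m), for 0.2 s.
2. the pad rests on the board within the window's middle, the sampler square to the board and its spring about half in, for nearly five seconds on end (x of pad in the frame of window between -0.008 and 0.008 m and y of pad in the frame of window between -0.008 and 0.008 m and angle between the z axis of sampler and the z axis of window, either way round below 0.122173 rad and value of joint travel between 0.005 and 0.015 m and contact force between foot and board between 1 and 8 N and contact force between the fingers and sampler above 2 N and contact force between sampler and template below 0.3 N and contact force between sampler and holder below 0.1 N), for 4.5 s.
At the end, for the whole second after the job is handed in: Sampler still gripped and at rest after 4.5 s so: pad on the board within 8 mm of the window centre along and across the slope, axis within 7 degrees of square to the board, foot pressed in 5 to 15 mm, pad force 1 to 8 N, sampler off the template and the holder (all of step 2 and linear speed of sampler below 0.02 m/s); the arm keeps its last pose, push and grip.
It fails at once if the spring is pressed to its stop (value of joint travel above 0.0192 m).
It fails at once if the pad or foot touches the template (contact force between foot and template above 0.5 N).
It fails at once if the pad touches something away from the window (contact force between foot and anything else above 0.5 N and horizontal distance between pad and window above 0.025 m).
It fails at once if the template is shifted by more than 8 mm (distance of window from where it was at the start of the episode above 0.008 m).
It fails at once if a bystander is moved by more than 30 mm (distance of any of onion, garlic, tape, scissors from where it was at the start of the episode above 0.03 m).
It also fails if it takes over 56 s, if anything falls off the work surface, if the arm or the gripper's body presses on something with over 40 N, if the wrist force passes 120 N, or if a joint passes its speed limit or range.

## Robot

A 6-joint arm with a two-finger parallel gripper is mounted at the origin on a cart in front of the work surface, level with it; the furniture and walls round the work are solid. World frame = base frame: x ahead of the robot, y to its left, z up, the work surface at z = 0. Lengths are in m, angles in rad, forces in N, time in s.
With the tool pointing down it reaches from about 0.375 to 0.975 m from the base axis. Payload 3.8 kg.
Tool frame: the origin (TCP) lies midway between the tips of the shut fingers; the grasp point (between the pads) lies 19 mm behind it; z points along the fingers, y is the line along which they close (so a half turn about z gives the same grasp; the last joint's range is limited). The gripper opens to 85 mm and grips with 20 to 120 N. Pads are 22 mm wide; open, the fingers measure 114 mm over their backs; the gripper's body (76 mm by 85 mm) begins 54 mm behind the grasp point. The pads swing forward as they close: fully open they stand 13 mm farther back than shut.
Start: joints at [1.067, 0.264, 1.604, -0, 1.274, -0.037], TCP at [0.304, 0.603, 0.231] pointing down, gripper open.
Joint ranges: [-2.63, 2.63], [-0.94, 2.18], [0.31, 2.57], [-1.31, 4.45], [0, 2.66], [-2.55, 2.55]. Speed limits (rad/s): [2.57, 2.57, 3.14, 3.14, 3.14, 3.14].

## Interface

Orientations are given as a rotation vector (axis times angle).
In Python, from bench import env gives the robot as it stands.
- The arm moves only by the shell command python3 -m creep 'ROWS' [FORCE]. ROWS is JSON, a list of rows, each an object with "xyz": the shift along the tool's x, y, z normalised to -1 to 1, where 1 is 600 mm, a list of three; "twist": the turn, a rotation vector about the tool's x, y, z normalised to -1 to 1, where 1 is 60 degrees, a list of three; "jaw": the closure, from 0 (fully open) to 1 (shut). A call has exactly 10 rows; each row is the pose to reach, as a shift and turn from the pose commanded when the call began, along the tool's axes at that moment; what a row does not reach only later rows make up. A row lasts 1/8 s, in which the tool goes at most 62.5 mm and 10.7 degrees, less where a joint would pass 70% of its speed; a pose out of reach is approached as far as the arm can. A call with a number of a shift or a turn outside -1 to 1 is refused whole. A call with a gripper value outside its range is refused whole. The fingers move at their own pace and stop on an object; FORCE is the grip in N (left out, the last holds). Time passes only in rows, so rows that repeat a pose let the fingers close, or fill a call up. It gives the time, the measured TCP pose, the force, the opening and the grip force at its end, in the units of the state.
- env.get_obs(): the state, without advancing time (a new reading comes with each control period).
- env.capture(name): name is "scene" or "top" or "wrist"; returns the picture (420x560x3 uint8, blue, green, red); there is no depth.
- env.camera_info(name): a dict with "vertical_fov" (degrees; the focal length in pixels is half the picture's height over the tangent of half this angle, whatever the lens; pixels are square), "cx", "cy" (the principal point, pixels), "k1" (the pictures are not rectified: a ray, as slopes to the right and down, at radius r is drawn at 1 + k1 r^2 times it, then the intrinsics apply), "world_from_camera" (4x4, takes a point from camera to world coordinates). Camera axes: x right, y down, z forward; pixel columns grow to the right and rows downward; lengths in m; the calibration is good to about 2 mm. A picture is of the moment at which its call begins: read the wrist's pose just before it. camera_info takes no time and is no camera call; for the wrist camera it gives the pose at the moment of the call.
- env.job_done(): hands the job in; it is judged then, once.
Trained networks look in the newest picture that a camera, given by its name, has taken for a name from the list of things; names that differ only in an ending like _2 or _b are one class to them, and where a whole thing is asked for, a point or a joint stands for the part that bears it (a point fixed in the world has none). Each returns a list of dicts, best first, with "confidence" (0 to 1); they miss things now and then, are a little off and sometimes report something else, mostly with a low value. They report only what shows in the picture. A call takes as long as a camera call.
- env.trace(camera, query): "region" (420x560 bool, what is visible of it) and "extent" ([centre column, centre row, width, height] in pixels, round what is visible of it).
- env.pinpoint(camera, query): "xy" ([column, row] in pixels: a listed point, or the origin of a listed thing).
The state is a dict: "time": time; "joint_positions": joint angles; "qvel": joint speeds; "effort": joint torques, N m; "tool_pos": TCP position; "eef_rot": TCP orientation; "ft_force": force on the tool from outside, world axes, zero at the start; "wrist_torque": the same for the moment, N m; "grip_width": opening from 0.0 (shut) to 1.0 (fully open); "grip_force": force on a finger pad.
Only numpy, scipy, OpenCV 4.12 (cv2) and the standard library are available. Lean on these libraries where they do the work, as an engineer would, in place of code of your own. Each camera call takes 0.05 s, during which the arm holds its last target. There are 200 camera calls.

## Working session

There is one attempt and no reset: what is moved stays moved. The work goes in short steps, Python scripts to look and compute and a shell command to move; the robot and the scene stay as the last step left them, time stands still between calls to the robot, and variables do not carry over. Pictures are saved under pics/ and viewed, at most 10 in all, crops included, and the job is handed in when it is done.

```bash
ls; mkdir -p pics
cat > h.py <<'E'
import numpy as np, cv2
from bench import env
from scipy.spatial.transform import Rotation as R
def ray(cam,px,info=None):
    i=info or env.camera_info(cam); f=210/np.tan(np.radians(i["vertical_fov"])/2)
    d=np.array([(px[0]-i["cx"])/f,(px[1]-i["cy"])/f]); u=d.copy()
    for _ in range(20): u=d/(1+i["k1"]*(u@u))
    T=np.array(i["world_from_camera"]); v=T[:3,:3]@np.array([u[0],u[1],1])
    return T[:3,3],v/np.linalg.norm(v)
def proj(cam,p,info=None):
    i=info or env.camera_info(cam); f=210/np.tan(np.radians(i["vertical_fov"])/2)
    T=np.array(i["world_from_camera"]); c=T[:3,:3].T@(np.array(p)-T[:3,3]); u=c[:2]/c[2]
    u=u*(1+i["k1"]*(u@u)); return np.array([u[0]*f+i["cx"],u[1]*f+i["cy"]])
def tri(rays):
    A=np.zeros((3,3));b=np.zeros(3)
    for o,d in rays:
        P=np.eye(3)-np.outer(d,d);A+=P;b+=P@o
    x=np.linalg.solve(A,b); return x,[np.linalg.norm((np.eye(3)-np.outer(d,d))@(x-o))for o,d in rays]
E
python3 - <<'E'
from h import *
np.set_printoptions(precision=4,suppress=True)
ims=[]
for c in("scene","top"):
    im=env.capture(c); cv2.imwrite(f"pics/{c}0.png",im)
    i=env.camera_info(c); print(c,np.array(i["world_from_camera"])[:3])
D={}
for q in["sampler","grip","holder","window","template","board","onion","garlic","tape","scissors"]:
    for c in("scene","top"):
        r=env.pinpoint(c,q)
        if r: D[q,c]=r[0]["xy"]; print(q,c,[(np.round(a["xy"],1),round(a["confidence"],2)) for a in r[:2]])
    if (q,"scene") in D and (q,"top") in D: print("   tri",*tri([ray(c,D[q,c]) for c in("scene","top")]))
print(env.get_obs()["time"])
E
```

```text
pics
scene [[ 0.593  -0.506   0.6263 -0.0968]
 [-0.8051 -0.3645  0.4679 -0.8065]
 [-0.0085 -0.7817 -0.6236  0.7544]]
top [[-0.0047 -0.9851  0.172   0.4153]
 [-1.      0.0039 -0.005  -0.2827]
 [ 0.0043 -0.172  -0.9851  1.0364]]
sampler scene [(array([313.9, 251.4]), 0.72)]
sampler top [(array([350.3, 251.8]), 0.71)]
   tri [ 0.5008 -0.4543  0.0786] [np.float64(0.00027300585431655304), np.float64(0.00027300585431664905)]
grip scene [(array([311.3, 235.2]), 0.87)]
grip top [(array([348.6, 250. ]), 0.57)]
   tri [ 0.5016 -0.444   0.1202] [np.float64(0.0006803621926141929), np.float64(0.0006803621926142436)]
holder scene [(array([314. , 275.1]), 0.87)]
holder top [(array([341.3, 254.4]), 0.63)]
   tri [ 0.5051 -0.4504 -0.0048] [np.float64(0.004351882818397249), np.float64(0.004351882818397224)]
window scene [(array([220.2, 199.4]), 0.88)]
window top [(array([206.1, 229.8]), 0.91)]
   tri [ 0.5578 -0.1207  0.0371] [np.float64(0.0009075800821060838), np.float64(0.0009075800821059482)]
template scene [(array([215.9, 194.5]), 0.59)]
template top [(array([207.4, 231.7]), 0.64)]
   tri [ 0.5465 -0.125   0.063 ] [np.float64(0.005301534897829829), np.float64(0.0053015348978298245)]
board scene [(array([209.5, 199.8]), 0.79)]
board top [(array([201.9, 235.6]), 0.63)]
   tri [ 0.539  -0.108   0.0426] [np.float64(0.00674418447541183), np.float64(0.006744184475411716)]
onion top [(array([288.5, 165.7]), 0.96)]
garlic top [(array([332.2, 304.1]), 0.85)]
tape top [(array([387.1, 238.2]), 0.8), (array([341.5, 257.2]), 0.44)]
scissors scene [(array([346. , 245.8]), 0.71)]
scissors top [(array([345.2, 198.4]), 0.72), (array([342.9, 255.7]), 0.33)]
   tri [ 0.6438 -0.4621 -0.0106] [np.float64(6.369754653174295e-05), np.float64(6.369754653171098e-05)]
1.1
```

```bash
python3 -c "
import cv2
a=cv2.imread('pics/scene0.png');b=cv2.imread('pics/top0.png')
cv2.imwrite('pics/s1.png',cv2.resize(a[120:330,130:410],(800,600),interpolation=2))
cv2.imwrite('pics/t1.png',cv2.resize(b[120:330,150:430],(800,600),interpolation=2))"
```

```text
(no output)
```

View pics/s1.png

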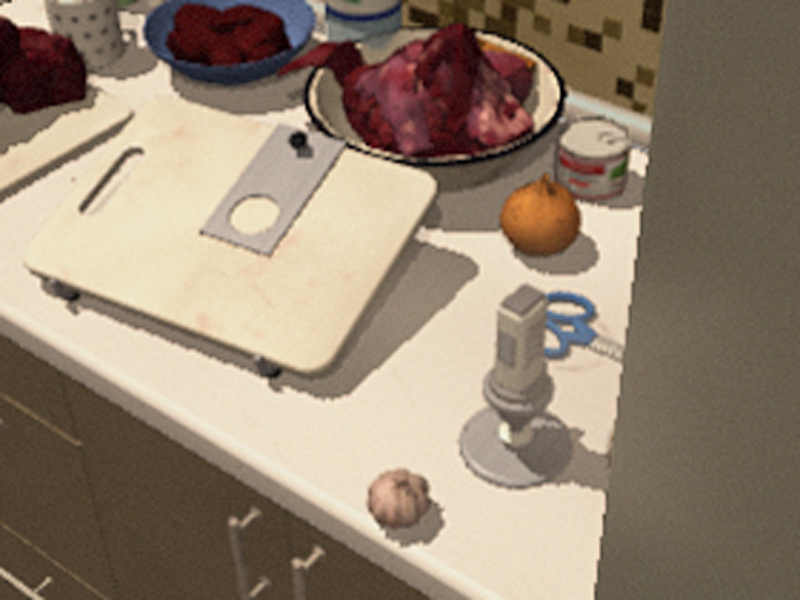

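View pics/t1.png

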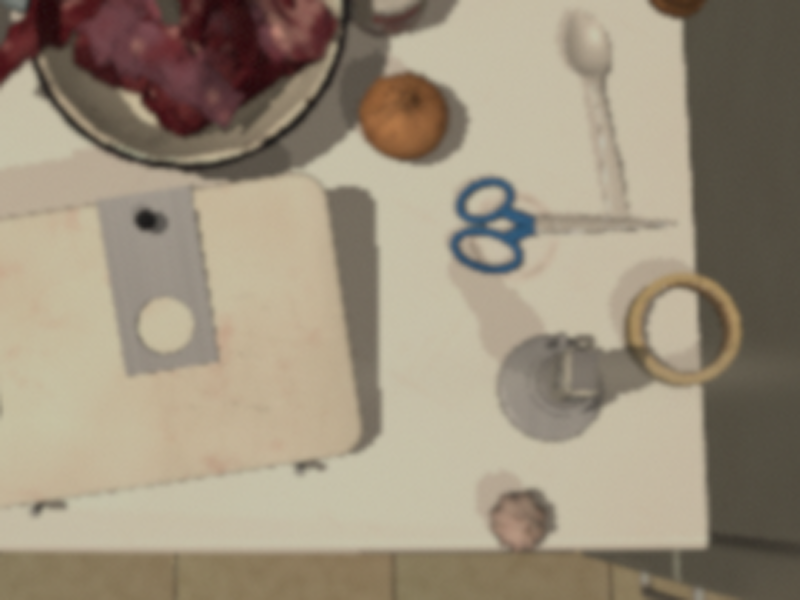

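The scene crop shows the sampler at about (312,242) full-picture pixels, with one ribbed face towards the left. The top crop shows the window at about (208,234), the stud at (202,196), and the board yawed a few degrees. Next I'll bring the wrist camera over for better measurements.

Run:
```python
from h import *
np.set_printoptions(precision=4,suppress=True)
o=env.get_obs(); Rt=R.from_rotvec(o["eef_rot"]).as_matrix(); print(o["tool_pos"],o["eef_rot"]);print(Rt)
T=np.array(env.camera_info("wrist")["world_from_camera"]); print(env.camera_info("wrist"))
print("tool_from_cam",Rt.T@T[:3,:3],Rt.T@(T[:3,3]-o["tool_pos"]))
for g in ([.42,.08,.3],[.46,-.40,.33]): print(Rt.T@(np.array(g)-o["tool_pos"])/.6)
# top view corrected by eye
print(tri([ray("top",(208.1,233.7)),ray("scene",(130+255*.35,120+214*.35))]),tri([ray("top",(150+147*.35,120+218*.35)),ray("scene",(130+297*.35,120+140*.35))]))
```

```text
[0.3038 0.6028 0.2313] [0.7266 3.0564 0.    ]
[[-0.893  0.45   0.   ]
 [ 0.45   0.893  0.   ]
 [-0.     0.    -1.   ]]
{'vertical_fov': 62.013633369960125, 'cx': 277.581256309403, 'cy': 217.29570801591123, 'k1': 0.03161240898182046, 'world_from_camera': array([[ 0.4507,  0.8598,  0.2402,  0.2422],
       [ 0.8927, -0.434 , -0.1213,  0.6341],
       [-0.0001,  0.2691, -0.9631,  0.3738],
       [ 0.    ,  0.    ,  0.    ,  1.    ]])}
tool_from_cam [[-0.0008 -0.9631 -0.2691]
 [ 1.     -0.0007 -0.0003]
 [ 0.0001 -0.2691  0.9631]] [ 0.069   0.0003 -0.1425]
[-0.5651 -0.6909 -0.1145]
[-0.9846 -1.3753 -0.1645]
(array([ 0.5456, -0.1305,  0.064 ]), [np.float64(6.726656535991251e-05), np.float64(6.72665653597631e-05)]) (array([ 0.6252, -0.1177,  0.0976]), [np.float64(0.0015114463198501898), np.float64(0.0015114463198503242)])
```

```bash
python3 -m creep '[{"xyz":[-0.05,-0.06,-0.03],"twist":[0,0,0.1],"jaw":0},{"xyz":[-0.11,-0.14,-0.06],"twist":[0,0,0.2],"jaw":0},{"xyz":[-0.17,-0.22,-0.09],"twist":[0,0,0.3],"jaw":0},{"xyz":[-0.23,-0.30,-0.11],"twist":[0,0,0.4],"jaw":0},{"xyz":[-0.29,-0.38,-0.11],"twist":[0,0,0.5],"jaw":0},{"xyz":[-0.35,-0.46,-0.11],"twist":[0,0,0.6],"jaw":0},{"xyz":[-0.41,-0.54,-0.11],"twist":[0,0,0.7],"jaw":0},{"xyz":[-0.47,-0.62,-0.11],"twist":[0,0,0.8],"jaw":0},{"xyz":[-0.53,-0.68,-0.11],"twist":[0,0,0.9],"jaw":0},{"xyz":[-0.58,-0.73,-0.11],"twist":[0,0,1],"jaw":0}]'
python3 - <<'E'
from h import *
np.set_printoptions(precision=4,suppress=True)
o=env.get_obs(); Rt=R.from_rotvec(o["eef_rot"]).as_matrix(); print(o["tool_pos"],o["time"],o["joint_positions"]);print(Rt)
inf=env.camera_info("wrist"); cv2.imwrite("pics/w1.png",env.capture("wrist"))
import pickle; pickle.dump(inf,open("w1.pkl","wb"))
for q in["window","template","sampler"]: print(q,[(a["xy"],a["confidence"]) for a in env.pinpoint("wrist",q)[:2]])
print(proj("wrist",[.5456,-.1305,.064],inf),proj("wrist",[.5008,-.4543,.0786],inf))
print(Rt.T@(np.array([.5,-.40,.3])-o["tool_pos"])/.6)
E
```

```text
time: 2.35
tool_pos: [0.4176, 0.0531, 0.2978]
eef_rot: [2.162, 2.278, 0.002]
ft_force: [0.7, -0.5, -0.3]
grip_width: 1.0
grip_force: 0.0
[0.4176 0.0531 0.2978] 2.35 [ 0.0673 -0.2722  2.0171 -0.0001  1.3952  0.0151]
[[-0.0522  0.9986  0.0015]
 [ 0.9986  0.0522 -0.    ]
 [-0.0001  0.0015 -1.    ]]
window [([372.7, 339.5], 0.56)]
template [([372.6, 335.7], 0.85)]
sampler []
[374.1545 337.5168] [318.3448 545.0097]
[-0.7613  0.0976 -0.0035]
```

View pics/w1.png

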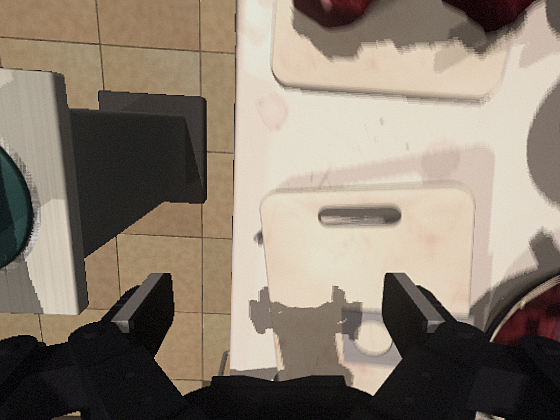

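The window shows at about (374,337), partly behind a finger shadow, which agrees with my triangulation. I'll move past it for a clear view.

```bash
python3 -m creep '[{"xyz":[-0.05,0.02,0],"twist":[0,0,0],"jaw":0},{"xyz":[-0.12,0.04,0],"twist":[0,0,0],"jaw":0},{"xyz":[-0.2,0.06,0],"twist":[0,0,0],"jaw":0},{"xyz":[-0.28,0.08,0],"twist":[0,0,0],"jaw":0},{"xyz":[-0.36,0.1,0],"twist":[0,0,0],"jaw":0},{"xyz":[-0.42,0.11,0],"twist":[0,0,0],"jaw":0},{"xyz":[-0.47,0.11,0],"twist":[0,0,0],"jaw":0},{"xyz":[-0.5,0.11,0],"twist":[0,0,0],"jaw":0},{"xyz":[-0.5,0.11,0],"twist":[0,0,0],"jaw":0},{"xyz":[-0.5,0.11,0],"twist":[0,0,0],"jaw":0}]'
python3 - <<'E'
from h import *
np.set_printoptions(precision=4,suppress=True)
o=env.get_obs(); Rt=R.from_rotvec(o["eef_rot"]).as_matrix(); print(o["tool_pos"],o["time"]);print(Rt)
inf=env.camera_info("wrist"); cv2.imwrite("pics/w2.png",env.capture("wrist"))
import pickle; pickle.dump(inf,open("w2.pkl","wb"))
for q in["window","template","sampler","grip"]: print(q,[(a["xy"],a["confidence"]) for a in env.pinpoint("wrist",q)[:2]])
print(proj("wrist",[.5456,-.1305,.064],inf),proj("wrist",[.5008,-.4543,.0786],inf))
print(Rt.T@(np.array([.47,-.49,.3])-o["tool_pos"])/.6)
E
```

```text
time: 3.8
tool_pos: [0.5005, -0.2394, 0.2973]
eef_rot: [-2.156, -2.285, -0.001]
ft_force: [0.6, -0.3, -0.1]
grip_width: 0.998
grip_force: 0.0
[ 0.5005 -0.2394  0.2973] 3.8
[[-0.058   0.9983 -0.    ]
 [ 0.9983  0.058   0.0008]
 [ 0.0008  0.     -1.    ]]
window []
template []
sampler [([267.2, 350.6], 0.76)]
grip [([259.6, 380.1], 0.84)]
[329.5481  80.619 ] [268.2957 362.9943]
[-0.4141 -0.0749 -0.0049]
```

View pics/w2.png

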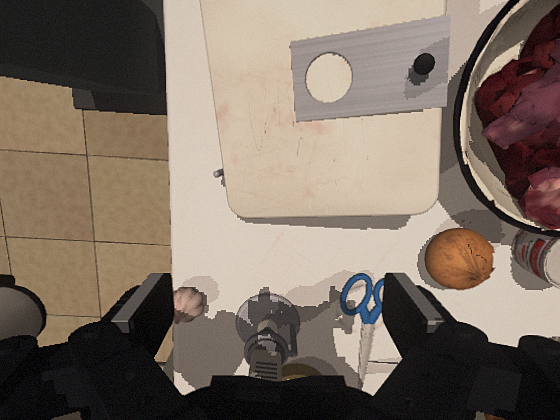

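The window is clear at about (329,78), the stud top at (424,63), and the sampler lies at the bottom at (267,350). Next I'll segment the window and stud in all three views to fit the board pose.

```bash
cat > fit.py <<'E'
from h import *
import pickle
from scipy.optimize import least_squares
np.set_printoptions(precision=4,suppress=True)
V={"w2":("wrist",pickle.load(open("w2.pkl","rb")),(329,78),(424,63)),
   "scene0":("scene",env.camera_info("scene"),(219,195),(234,169)),
   "top0":("top",env.camera_info("top"),(208,234),(201.5,196.5))}
obs={}
for n,(c,inf,w,s) in V.items():
    g=cv2.GaussianBlur(cv2.cvtColor(cv2.imread(f"pics/{n}.png"),6),(0,0),.7)
    lo=float(g[w[1],w[0]])
    k=45 if c=="wrist" else 14
    roi=g[w[1]-k:w[1]+k,w[0]-k:w[0]+k]
    th,b=cv2.threshold(roi,0,255,cv2.THRESH_OTSU)
    _,lab,st,cen=cv2.connectedComponentsWithStats(b,connectivity=4); l=lab[k,k]
    pc=cen[l]+np.array(w)-k
    print(n,"window",pc,"area",st[l,4])
    obs[n]=pc
def pose(p):
    Rb=R.from_euler("zy",[p[3],-np.radians(15)]).as_matrix(); return Rb
def res(p):
    Rb=pose(p); r=[]
    for n,(c,inf,w,s) in V.items():
        wt=3 if c=="wrist" else 1
        r+=list(wt*(proj(c,p[:3]+Rb@[0,0,.0015],inf)-obs[n])); 
        r+=list(.5*wt*(proj(c,p[:3]+Rb@[.087,0,.021],inf)-np.array(s)))
    return np.array(r)
s=least_squares(res,[.5456,-.13,.064,.15]); print(s.x); print(s.fun.reshape(-1,4))
Rb=pose(s.x)
print("normal",Rb[:,2]); np.save("win.npy",s.x)
E
python3 fit.py
```

```text
w2 window [328.4961  77.8548] area 1681
scene0 window [218.6815 195.3885] area 157
top0 window [207.7842 233.1799] area 278
[ 0.5453 -0.1275  0.0577  0.1355]
[[ 0.1032  0.1127  0.2553  0.1465]
 [-0.3026  0.6934 -0.3007 -0.3942]
 [-0.6605  1.0482 -0.8025  0.4501]]
normal [-0.2588  0.      0.9659]
```

```bash
python3 -m creep '[{"xyz":[-0.05,-0.01,0],"twist":[0,0,0.1],"jaw":0},{"xyz":[-0.1,-0.03,0],"twist":[0,0,0.2],"jaw":0},{"xyz":[-0.17,-0.05,0],"twist":[0,0,0.3],"jaw":0},{"xyz":[-0.24,-0.06,0],"twist":[0,0,0.4],"jaw":0},{"xyz":[-0.32,-0.07,0],"twist":[0,0,0.5],"jaw":0},{"xyz":[-0.38,-0.07,0],"twist":[0,0,0.6],"jaw":0},{"xyz":[-0.41,-0.07,0],"twist":[0,0,0.7],"jaw":0},{"xyz":[-0.41,-0.07,0],"twist":[0,0,0.75],"jaw":0},{"xyz":[-0.41,-0.07,0],"twist":[0,0,0.75],"jaw":0},{"xyz":[-0.41,-0.07,0],"twist":[0,0,0.75],"jaw":0}]'
python3 - <<'E'
from h import *
np.set_printoptions(precision=4,suppress=True)
o=env.get_obs(); Rt=R.from_rotvec(o["eef_rot"]).as_matrix(); print(o["tool_pos"],o["time"],o["joint_positions"]);print(Rt)
inf=env.camera_info("wrist"); cv2.imwrite("pics/w3.png",env.capture("wrist"))
import pickle; pickle.dump(inf,open("w3.pkl","wb"))
i2=pickle.load(open("w2.pkl","rb"))
P={"sampler":(267.2,350.6),"grip":(259.6,380.1)}
for q in["sampler","grip","holder"]:
    a=env.pinpoint("wrist",q); print(q,[(x["xy"],x["confidence"]) for x in a[:2]])
    if a and q in P: print(tri([ray("wrist",a[0]["xy"],inf),ray("wrist",P[q],i2)]))
E
```

```text
time: 5.3
tool_pos: [0.4725, -0.4883, 0.2974]
eef_rot: [-2.866, -1.286, -0.0]
ft_force: [0.5, 0.3, -0.0]
grip_width: 0.996
grip_force: 0.0
[ 0.4725 -0.4883  0.2974] 5.3 [-0.8386  0.2415  1.5113  0.0001  1.3888 -0.1113]
[[ 0.6648  0.747   0.    ]
 [ 0.747  -0.6648  0.    ]
 [ 0.0001  0.     -1.    ]]
sampler [([268.7, 140.8], 0.68)]
(array([ 0.4973, -0.4465,  0.0662]), [np.float64(0.0014317251905029166), np.float64(0.0014317251905028201)])
grip [([265.7, 142.0], 0.98)]
(array([ 0.494 , -0.4444,  0.1191]), [np.float64(0.002136700418984004), np.float64(0.002136700418984208)])
holder []
```

View pics/w3.png

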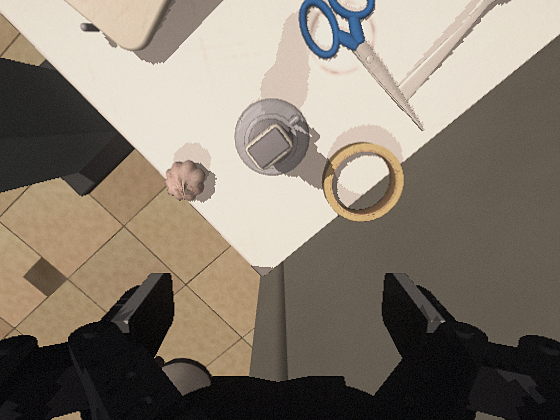

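Here the sampler is seen from above, with its handle top near (268,147) and rotated in the image. My fit used the wrong Euler order, so I'll fix that, and enlarge the handle.

```bash
sed -i 's/"zy"/"ZY"/' fit.py; python3 fit.py; python3 -c "
import cv2
a=cv2.imread('pics/w3.png')[100:190,210:330]
cv2.imwrite('pics/w3c.png',cv2.resize(a,(800,600),interpolation=2))"
```

```text
w2 window [328.4961  77.8548] area 1681
scene0 window [218.6815 195.3885] area 157
top0 window [207.7842 233.1799] area 278
[ 0.5453 -0.1274  0.0577  0.1489]
[[ 0.1126  0.1126  0.2377  0.1485]
 [-0.3038  0.6793 -0.3112 -0.4227]
 [-0.6615  1.0467 -0.8033  0.4608]]
normal [-0.256  -0.0384  0.9659]
```

View pics/w3c.png

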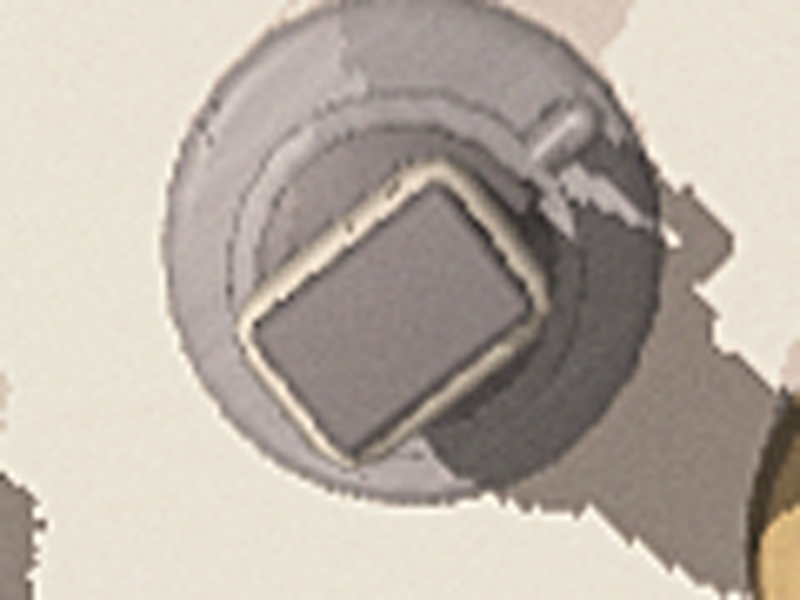

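The handle top's corners are at crop (432,182), (533,308), (350,458) and (252,325). I'll back-project them at the handle-top height, and compare with the holder's foot.

```bash
cat > s.py <<'E'
from h import *
import pickle
np.set_printoptions(precision=4,suppress=True)
inf=pickle.load(open("w3.pkl","rb"))
def at(px,z):
    o,d=ray("wrist",px,inf); return o+d*(z-o[2])/d[2]
C=np.array([[432,182],[533,308],[350,458],[252,325]])/6.6667+[210,100]
P=np.array([at(c,.156) for c in C]); print(P, "centre",P.mean(0))
l=(P[0]-P[3]+P[1]-P[2])/2; s=(P[1]-P[0]+P[2]-P[3])/2
print("long",np.linalg.norm(l),np.degrees(np.arctan2(l[1],l[0])),"short",np.linalg.norm(s),np.degrees(np.arctan2(s[1],s[0])))
print("foot",at(np.array([412,250])/6.6667+[210,100],.004), "ring", at(np.array([412,265])/6.6667+[210,100],.07))
i2=pickle.load(open("w2.pkl","rb")); g=tri([ray("wrist",(265.7,142),inf),ray("scene",(311.3,235.2)),ray("wrist",(259.6,380.1),i2)]);print(g)
o=env.get_obs(); Rt=R.from_rotvec(o["eef_rot"]).as_matrix()
print(np.degrees(np.arctan2(*Rt[[1,0],1])))
E
python3 s.py
```

```text
[[ 0.5115 -0.4398  0.156 ]
 [ 0.5109 -0.4587  0.156 ]
 [ 0.4824 -0.4573  0.156 ]
 [ 0.4844 -0.4378  0.156 ]] centre [ 0.4973 -0.4484  0.156 ]
long 0.02782735028700371 -3.4579997241730407 short 0.019257257453482935 -93.93644242874038
foot [ 0.4977 -0.4479  0.004 ] ring [ 0.4992 -0.4479  0.07  ]
(array([ 0.4956, -0.4445,  0.1227]), [np.float64(0.0008869978597417802), np.float64(0.003880358007683023), np.float64(0.004315433263754794)])
-41.69942125312348
```

```bash
python3 -m creep '[{"xyz":[0.03,-0.005,0.01],"twist":[0,0,0.17],"jaw":0},{"xyz":[0.06,-0.01,0.03],"twist":[0,0,0.34],"jaw":0},{"xyz":[0.077,-0.0136,0.06],"twist":[0,0,0.51],"jaw":0},{"xyz":[0.077,-0.0136,0.1],"twist":[0,0,0.68],"jaw":0},{"xyz":[0.077,-0.0136,0.14],"twist":[0,0,0.8],"jaw":0},{"xyz":[0.077,-0.0136,0.17],"twist":[0,0,0.867],"jaw":0},{"xyz":[0.077,-0.0136,0.21],"twist":[0,0,0.867],"jaw":0},{"xyz":[0.077,-0.0136,0.26],"twist":[0,0,0.867],"jaw":0},{"xyz":[0.077,-0.0136,0.3],"twist":[0,0,0.867],"jaw":0},{"xyz":[0.077,-0.0136,0.327],"twist":[0,0,0.867],"jaw":0}]'
python3 - <<'E'
from h import *
import pickle
cv2.imwrite("pics/w4.png",env.capture("wrist"))
o=env.get_obs(); Rt=R.from_rotvec(o["eef_rot"]).as_matrix(); print(o["tool_pos"],Rt,o["joint_positions"])
E
```

```text
time: 6.75
tool_pos: [0.4967, -0.4482, 0.0997]
eef_rot: [-3.139, 0.102, 0.002]
ft_force: [0.4, -0.2, 0.7]
grip_width: 1.002
grip_force: 0.0
[ 0.49576805 -0.44743432  0.09757156] [[ 0.99785746 -0.06535181 -0.00310321]
 [-0.06534261 -0.99785845  0.00297702]
 [-0.00329112 -0.00276787 -0.99999075]] [-7.71477505e-01  3.59414589e-01  1.73805468e+00 -3.38901159e-05
  1.04842359e+00  8.64729904e-01]
```

View pics/w4.png

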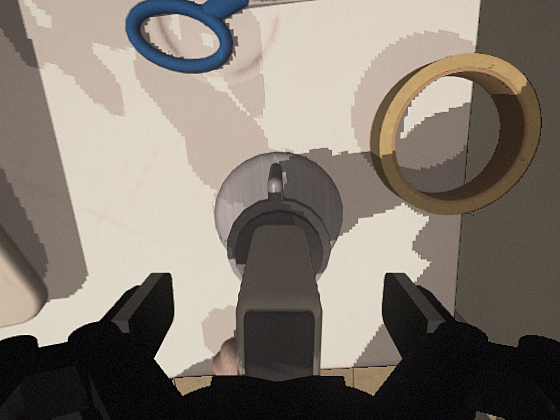

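The handle is centred between the fingers (column ~279) and aligned. Closing.

```bash
python3 -m creep '[{"xyz":[0,0,0],"twist":[0,0,0],"jaw":0.5},{"xyz":[0,0,0],"twist":[0,0,0],"jaw":0.6},{"xyz":[0,0,0],"twist":[0,0,0],"jaw":1},{"xyz":[0,0,0],"twist":[0,0,0],"jaw":1},{"xyz":[0,0,0],"twist":[0,0,0],"jaw":1},{"xyz":[0,0,0],"twist":[0,0,0],"jaw":1},{"xyz":[0,0,0],"twist":[0,0,0],"jaw":1},{"xyz":[0,0,0],"twist":[0,0,0],"jaw":1},{"xyz":[0,0,0],"twist":[0,0,0],"jaw":1},{"xyz":[0,0,0],"twist":[0,0,0],"jaw":1}]' 60
```

```text
time: 8.05
tool_pos: [0.4977, -0.4493, 0.1025]
eef_rot: [3.139, -0.103, 0.002]
ft_force: [-0.7, 1.2, 5.8]
grip_width: 0.298
grip_force: 59.7
```

```bash
python3 -m creep '[{"xyz":[0,0,-0.01],"twist":[0,0,0],"jaw":1},{"xyz":[0,0,-0.03],"twist":[0,0,0],"jaw":1},{"xyz":[0,0,-0.06],"twist":[0,0,0],"jaw":1},{"xyz":[0,0,-0.1],"twist":[0,0,0],"jaw":1},{"xyz":[0,0,-0.14],"twist":[0,0,0],"jaw":1},{"xyz":[0,0,-0.18],"twist":[0,0,0],"jaw":1},{"xyz":[0,0,-0.22],"twist":[0,0,0],"jaw":1},{"xyz":[0,0,-0.25],"twist":[0,0,0],"jaw":1},{"xyz":[0,0,-0.25],"twist":[0,0,0],"jaw":1},{"xyz":[0,0,-0.25],"twist":[0,0,0],"jaw":1}]'
cat > goal.py <<'E'
from h import *
import sys
np.set_printoptions(precision=4,suppress=True)
w=np.load("win.npy"); Rb=R.from_euler("ZY",[w[3],-np.radians(15)]).as_matrix(); n=Rb[:,2]
P=[]
for _ in range(1):
    o=env.get_obs()
p=np.array(o["tool_pos"]); Rt=R.from_rotvec(o["eef_rot"]).as_matrix()
E
python3 - <<'E'
from goal import *
print(p,Rt[:,2],o["joint_positions"],o["ft_force"],o["grip_force"],o["time"])
inf=env.camera_info("wrist"); cv2.imwrite("pics/w5.png",env.capture("wrist")); cv2.imwrite("pics/s5.png",env.capture("scene"))
cv2.imwrite("pics/t5.png",env.capture("top"))
for c in("scene","top"):
    for q in("sampler","pad","grip"):
        a=env.pinpoint(c,q); print(c,q,[(x["xy"],round(x["confidence"],2)) for x in a[:1]], proj(c,p-Rt[:,2]*.019+Rt[:,2]*{"sampler":.05,"pad":.108,"grip":0}[q]))
E
```

```text
time: 9.3
tool_pos: [0.4966, -0.4485, 0.2502]
eef_rot: [-3.139, 0.103, 0.002]
ft_force: [-0.0, -0.2, -3.5]
grip_width: 0.298
grip_force: 59.2
[ 0.4966 -0.4485  0.2502] [-0.001  0.001 -1.   ] [-0.7717  0.2435  1.5944 -0.      1.3052  0.8649] [-0.0271 -0.2358 -3.5058] 59.230138063430786 9.3
scene sampler [([314.3, 202.4], 0.59)] [313.2937 200.7505]
scene pad [([309.7, 220.1], 0.52)] [312.1333 222.8152]
scene grip [([316.7, 180.1], 0.93)] [314.3778 180.2057]
top sampler [([360.4, 246.4], 0.52)] [360.0104 247.5018]
top pad [] [354.4302 250.3537]
top grip [([364.7, 242.6], 0.56)] [365.4785 244.7047]
```

```bash
cat >> goal.py <<'E'
def minrot(a,b):
    v=np.cross(a,b); s=np.linalg.norm(v); return R.from_rotvec(v/s*np.arctan2(s,a@b)) if s>1e-9 else R.identity()
def goal(h,off=np.zeros(3)):
    Rg=minrot(Rt[:,2],-n).as_matrix()@Rt
    pg=w[:3]+off+n*(.089+h)
    return Rt.T@(pg-p)/.6, R.from_matrix(Rt.T@Rg).as_rotvec()/np.radians(60), pg
E
python3 - <<'E'
from goal import *
print(w,n); print(goal(.08)); print(goal(.03))
E
```

```text
[ 0.5453 -0.1274  0.0577  0.1489] [-0.256  -0.0384  0.9659]
(array([-0.026 , -0.5241,  0.0498]), array([ 0.0529,  0.2446, -0.    ]), array([ 0.5021, -0.1339,  0.221 ]))
(array([-0.0049, -0.5287,  0.1303]), array([ 0.0529,  0.2446, -0.    ]), array([ 0.5149, -0.132 ,  0.1727]))
```

```bash
python3 -m creep '[{"xyz":[0,-0.03,0],"twist":[0,0,0],"jaw":1},{"xyz":[-0.005,-0.08,0],"twist":[0,0.03,0],"jaw":1},{"xyz":[-0.01,-0.16,0],"twist":[0.01,0.06,0],"jaw":1},{"xyz":[-0.015,-0.24,0],"twist":[0.02,0.1,0],"jaw":1},{"xyz":[-0.02,-0.32,0.01],"twist":[0.03,0.14,0],"jaw":1},{"xyz":[-0.025,-0.4,0.02],"twist":[0.04,0.18,0],"jaw":1},{"xyz":[-0.026,-0.46,0.03],"twist":[0.05,0.22,0],"jaw":1},{"xyz":[-0.026,-0.5,0.04],"twist":[0.0529,0.2446,0],"jaw":1},{"xyz":[-0.026,-0.5241,0.0498],"twist":[0.0529,0.2446,0],"jaw":1},{"xyz":[-0.026,-0.5241,0.0498],"twist":[0.0529,0.2446,0],"jaw":1}]'
cat > look.py <<'E'
from goal import *
t=sys.argv[1]
q=p-Rt[:,2]*.019
print("tool",p,"axis err deg",np.degrees(np.arccos(-Rt[:,2]@n)),"ft",o["ft_force"],"t",o["time"])
print("pad in window", Rb.T@(p+Rt[:,2]*.089-w[:3]), "goal0",goal(0)[:2])
I={c:(env.camera_info(c),env.capture(c)) for c in("wrist","scene","top")}
for c in I: cv2.imwrite(f"pics/{c}_{t}.png",I[c][1])
for c in("wrist","scene","top"):
    for k,d in(("pad",.108),("sampler",.05),("grip",0)):
        a=env.pinpoint(c,k); print(c,k,[(np.round(x["xy"],1),round(x["confidence"],2)) for x in a[:1]],"exp",proj(c,q+Rt[:,2]*d,I[c][0]))
    print(c,"win exp",proj(c,w[:3],I[c][0]))
E
python3 look.py a
python3 -c "
import cv2,numpy as np
a=cv2.imread('pics/scene_a.png')[110:270,140:300];b=cv2.imread('pics/wrist_a.png')
cv2.imwrite('pics/a.png',np.hstack([cv2.resize(a,(400,400),interpolation=2),cv2.resize(b,(400,300))[0:300].copy() if 0 else cv2.copyMakeBorder(cv2.resize(b,(400,300)),0,100,0,0,0)]))"
```

```text
time: 11.0
tool_pos: [0.5017, -0.1328, 0.2207]
eef_rot: [-3.067, 0.098, -0.396]
ft_force: [1.0, -0.2, -2.0]
grip_width: 0.295
grip_force: 59.5
tool [ 0.5017 -0.1328  0.2207] axis err deg 0.05517968564623078 ft [ 1.0164 -0.1921 -2.0111] t 11.0
pad in window [-0.0004  0.0012  0.0798] goal0 (array([0.001 , 0.0019, 0.1331]), array([-0.0002,  0.0009, -0.    ]))
wrist pad [] exp [278.3629 221.0726]
wrist sampler [(array([278.8, 252.2]), 0.91)] exp [278.6057 251.739 ]
wrist grip [(array([272. , 293.1]), 0.73)] exp [278.9752 298.3037]
wrist win exp [279.4282 195.706 ]
scene pad [(array([207.5, 175.6]), 0.4)] exp [210.4167 176.2316]
scene sampler [(array([208. , 159.3]), 0.72)] exp [204.3157 160.0526]
scene grip [(array([198.9, 145.3]), 0.57)] exp [198.6083 144.9274]
scene win exp [218.5129 196.4266]
top pad [] exp [202.264  239.1578]
top sampler [(array([198. , 242.8]), 0.47)] exp [198.5354 243.1543]
top grip [(array([196.8, 246.2]), 0.4)] exp [194.8929 247.06  ]
top win exp [207.1986 234.1444]
```

View pics/a.png

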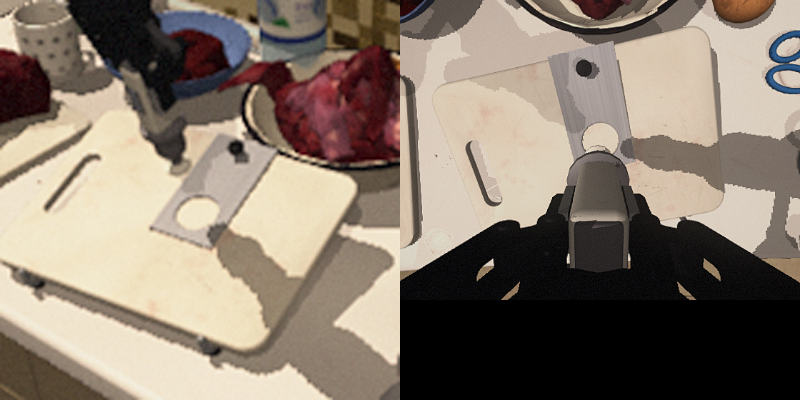

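The sampler hangs square over the template and the pad is in line with the window (wrist view ~(280,193), expected (279,196)). I'll descend to about 20 mm above it and check again.

```bash
python3 -m creep '[{"xyz":[0,0,0.01],"twist":[0,0,0],"jaw":1},{"xyz":[0,0.001,0.025],"twist":[0,0,0],"jaw":1},{"xyz":[0.001,0.0015,0.04],"twist":[0,0,0],"jaw":1},{"xyz":[0.001,0.0015,0.055],"twist":[0,0,0],"jaw":1},{"xyz":[0.001,0.0015,0.07],"twist":[0,0,0],"jaw":1},{"xyz":[0.001,0.0015,0.085],"twist":[0,0,0],"jaw":1},{"xyz":[0.001,0.0015,0.095],"twist":[0,0,0],"jaw":1},{"xyz":[0.001,0.0015,0.1],"twist":[0,0,0],"jaw":1},{"xyz":[0.001,0.0015,0.1],"twist":[0,0,0],"jaw":1},{"xyz":[0.001,0.0015,0.1],"twist":[0,0,0],"jaw":1}]'
python3 look.py b
python3 -c "
import cv2,numpy as np
a=cv2.imread('pics/scene_b.png')[140:230,170:260];b=cv2.imread('pics/wrist_b.png')[70:270,180:380]
cv2.imwrite('pics/b.png',np.hstack([cv2.resize(x,(400,400),interpolation=2) for x in(a,b)]))"
```

```text
time: 12.85
tool_pos: [0.5183, -0.1328, 0.1638]
eef_rot: [-3.068, 0.101, -0.399]
ft_force: [1.0, -0.9, -2.8]
grip_width: 0.296
grip_force: 59.5
tool [ 0.5183 -0.1328  0.1638] axis err deg 0.0661199183232362 ft [ 1.0374 -0.8525 -2.8329] t 12.85
pad in window [ 0.0009 -0.0013  0.0206] goal0 (array([-0.0019, -0.0018,  0.0343]), array([ 0.0005, -0.001 , -0.    ]))
wrist pad [(array([276.7, 217.5]), 0.58)] exp [278.379  221.0865]
wrist sampler [(array([277.4, 251.6]), 0.56)] exp [278.6279 251.7518]
wrist grip [(array([277.7, 295.4]), 0.71)] exp [279.0065 298.3136]
wrist win exp [276.801  214.9312]
scene pad [(array([213.3, 188.2]), 0.56)] exp [217.2522 191.3326]
scene sampler [(array([213.5, 175.1]), 0.74)] exp [211.6549 176.4903]
scene grip [(array([208. , 161.5]), 0.94)] exp [206.4378 162.6644]
scene win exp [218.5129 196.4266]
top pad [(array([210.3, 233. ]), 0.67)] exp [206.6591 234.8058]
top sampler [(array([204.3, 236.7]), 0.66)] exp [203.4239 238.3204]
top grip [(array([200.6, 238.6]), 0.62)] exp [200.2886 241.7277]
top win exp [207.1986 234.1444]
```

View pics/b.png

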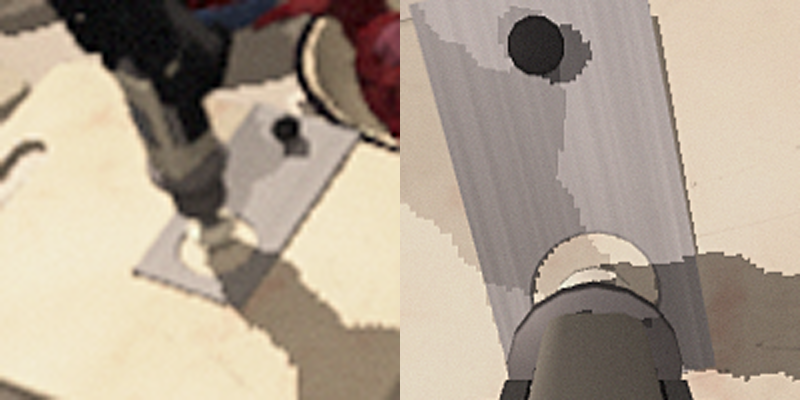

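The right half shows the window rim round the pad: rim top at wrist (277,186), sides at ~246 and 309, and the pad's far edge at about (276,204). Next I'll compare the rim, stud and pad edge with the model's projection.

Run:
```python
from goal import *
from scipy.optimize import least_squares
inf=env.camera_info("wrist")
rim=np.array([[594,232],[550,255],[640,252],[532,290],[658,290],[568,239],[622,239]])/2.+[-20,70]
stud=np.array([536,45])/2.+[-20,70]
print("t",o["time"],"stud exp",proj("wrist",w[:3]+Rb@[.087,0,.021],inf),"seen",stud)
ang=np.radians(np.arange(-180,180,1))
def curve(c): return np.array([proj("wrist",w[:3]+Rb@[c[0]+.023*np.cos(a),c[1]+.023*np.sin(a),.003+c[2]],inf) for a in ang])
def res(c): 
    C=curve([c[0],c[1],0]); return np.sqrt(((rim[:,None]-C[None])**2).sum(2)).min(1)
s=least_squares(res,[0,0],diff_step=1e-3,x_scale=.001); print("rim shift in board plane (m)",s.x,"res",s.fun,"before",res([0,0]))
# stud shift
def rs(c): return proj("wrist",w[:3]+Rb@[.087+c[0],c[1],.021],inf)-stud
print("stud shift",least_squares(rs,[0,0]).x)
# pad far edge
t=p+Rt[:,2]*.089
P=np.array([proj("wrist",t+.014*(np.cos(a)*Rt[:,0]+np.sin(a)*Rt[:,1]),inf) for a in ang]); print("pad edge top exp",P[P[:,1].argmin()],"x range",P[:,0].min(),P[:,0].max())
```

```text
t 13.45 stud exp [246.878   91.2148] seen [248.   92.5]
rim shift in board plane (m) [-0.0015 -0.0003] res [0.6478 0.9262 0.3512 0.727  0.1656 0.2351 0.0461] before [1.2456 2.7649 0.9112 0.3031 0.9281 1.8311 1.3201]
stud shift [-0.0009 -0.0005]
pad edge top exp [278.417  201.3305] x range 258.14507341617036 298.69528945257554
```

```bash
python3 -c "
import cv2
b=cv2.imread('pics/wrist_b.png')[175:235,235:315]
cv2.imwrite('pics/bc.png',cv2.resize(b,(800,600),interpolation=2))"
```

```text
(no output)
```

View pics/bc.png

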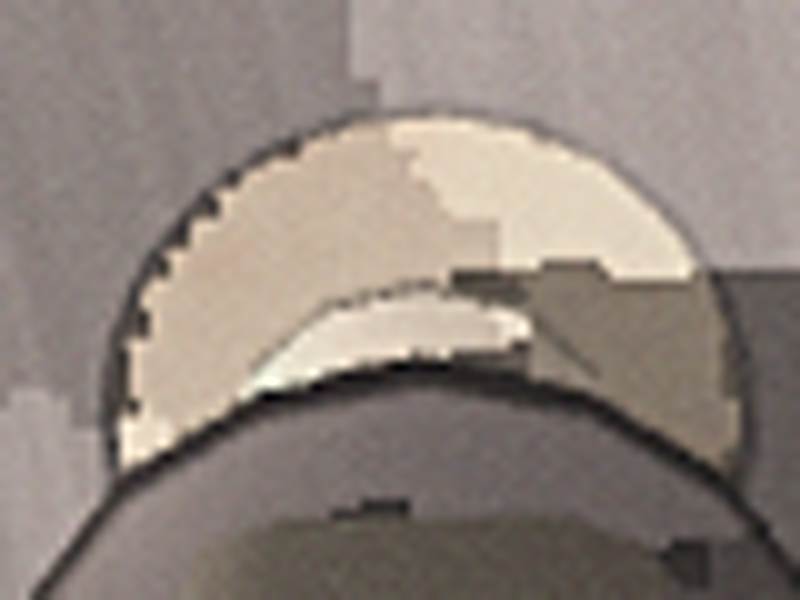

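The pad edge (277,203) and window rim (top 278,186) agree to about 1 mm with a centred placing. I'll descend in two stages, reading the force.

```bash
python3 -m creep '[{"xyz":[0,0,0.004],"twist":[0,0,0],"jaw":1},{"xyz":[0,0,0.01],"twist":[0,0,0],"jaw":1},{"xyz":[-0.001,0,0.016],"twist":[0,0,0],"jaw":1},{"xyz":[-0.001,0,0.022],"twist":[0,0,0],"jaw":1},{"xyz":[-0.001,0,0.028],"twist":[0,0,0],"jaw":1},{"xyz":[-0.001,0,0.034],"twist":[0,0,0],"jaw":1},{"xyz":[-0.001,0,0.038],"twist":[0,0,0],"jaw":1},{"xyz":[-0.001,0,0.041],"twist":[0,0,0],"jaw":1},{"xyz":[-0.001,0,0.041],"twist":[0,0,0],"jaw":1},{"xyz":[-0.001,0,0.041],"twist":[0,0,0],"jaw":1}]'
python3 look.py c | head -2
python3 - <<'E'
from h import *
F=[];Z=[]
for _ in range(6): env.capture("scene"); o=env.get_obs(); F.append(o["ft_force"]);Z.append(o["tool_pos"])
print(np.mean(F,0),np.std(F,0),np.mean(Z,0))
E
```

```text
time: 14.7
tool_pos: [0.5236, -0.1316, 0.1395]
eef_rot: [-3.067, 0.101, -0.397]
ft_force: [-2.1, 0.4, 0.3]
grip_width: 0.295
grip_force: 59.9
tool [ 0.5236 -0.1316  0.1395] axis err deg 0.010461242583658848 ft [-2.0719  0.4336  0.2544] t 14.7
pad in window [-0.0002 -0.0009 -0.0043] goal0 (array([-0.    , -0.0015, -0.0072]), array([ 0.0002, -0.0001,  0.    ]))
[-2.1310808   1.24628022 -0.15574546] [0.31867443 0.44941283 0.31760142] [ 0.52384086 -0.13173102  0.13949905]
```

Run:
```python
from goal import *
for t in "bc":
    g=cv2.cvtColor(cv2.imread(f"pics/wrist_{t}.png"),6).astype(float)
    for c in (268,272,276,280): print(t,c,g[180:222,c-1:c+2].mean(1).astype(int))
inf=env.camera_info("wrist"); ang=np.radians(np.arange(-180,180,3))
def top(pt,r):
    P=np.array([proj("wrist",pt+r*(np.cos(a)*Rt[:,0]+np.sin(a)*Rt[:,1]),inf) for a in ang]); return P[:,1].min()
for tr in range(0,16,2): print(tr,top(p+Rt[:,2]*(.089-tr/1e3),.014),end=" ")
print("collar",top(p+Rt[:,2]*.025,.023),top(p+Rt[:,2]*.031,.023))
print("rim exp now", [proj("wrist",w[:3]+Rb@[.023-.0015,0,.003+dz],inf)[1].round(1) for dz in(-.004,-.002,0,.002,.004,.006)])
```

```text
b 268 [132 133 130 136 133 135 123 100 159 188 182 181 183 182 182 182 186 187
 184 185 181 185 186 187 177 133 201 219 215 216 221 221  81  36  50  86
 118 123 118 115 116 117]
b 272 [166 164 161 139 142 139 120 158 188 183 184 182 183 182 184 183 183 183
 185 185 186 186 188 178 129 195 209 206 206 214 211 102  31  44  73 115
 116 112 109 113 108 110]
b 276 [162 159 161 160 161 147 130 221 211 207 188 200 198 179 182 182 184 182
 184 182 185 187 181 125 167 204 197 199 203 204 155  27  43  60 104 112
 112 108 108 107 107 108]
b 280 [165 165 166 165 163 148 144 223 213 211 213 212 212 213 213 216 200 183
 185 187 190 186 115 104 119 201 198 193 197 196 125  41  38  50  85 109
 111 105 108 108 104 103]
c 268 [135 140 138 139 138 137 136 136 135 136 138 129  99 134 193 187 187 185
 185 185 187 187 186 184 187 188 186 189 180 132 202 222 107  39  51  80
 120 122 119 118 118 116]
c 272 [140 139 139 138 137 139 140 136 133 138 134 110 120 194 188 187 183 187
 183 185 185 185 189 188 187 186 190 179 123 193 216 131  35  44  67 118
 118 115 114 113 114 110]
c 276 [158 155 144 136 138 133 135 134 135 136 128 100 156 194 183 185 183 185
 186 188 184 185 186 185 188 188 181 112 175 213 144  33  43  56  98 113
 114 109 113 110 111 108]
c 280 [170 169 171 171 169 169 134 138 138 134 130 106 184 190 186 186 185 185
 187 184 187 189 187 188 191 188 113  74 123 199  87  51  40  49  83 109
 112 109 108 108 107 106]
0 201.33577566850852 2 202.00647103692654 4 202.68820801913424 6 203.3812620484309 8 204.08591781302923 10 204.80246964880666 12 205.53122195226356 14 206.27248961491983 collar 212.80442248891634 209.79083219844432
rim exp now [np.float64(192.6), np.float64(193.2), np.float64(193.8), np.float64(194.5), np.float64(195.1), np.float64(195.8)]
```

Between frames b and c the pad edge moved 4.0 px relative to the collar, which works out to about 11 mm of spring travel. The force change along the board normal is about 3 N, which agrees. The gap to the rim puts the pad about 1 mm from centre, so I'll hold here.

```bash
python3 -m creep '[{"xyz":[0,0,-0.001],"twist":[0,0,0],"jaw":1},{"xyz":[0,0,-0.001],"twist":[0,0,0],"jaw":1},{"xyz":[0,0,-0.001],"twist":[0,0,0],"jaw":1},{"xyz":[0,0,-0.001],"twist":[0,0,0],"jaw":1},{"xyz":[0,0,-0.001],"twist":[0,0,0],"jaw":1},{"xyz":[0,0,-0.001],"twist":[0,0,0],"jaw":1},{"xyz":[0,0,-0.001],"twist":[0,0,0],"jaw":1},{"xyz":[0,0,-0.001],"twist":[0,0,0],"jaw":1},{"xyz":[0,0,-0.001],"twist":[0,0,0],"jaw":1},{"xyz":[0,0,-0.001],"twist":[0,0,0],"jaw":1}]'
for i in 1 2 3 4; do python3 -m creep '[{"xyz":[0,0,0],"twist":[0,0,0],"jaw":1},{"xyz":[0,0,0],"twist":[0,0,0],"jaw":1},{"xyz":[0,0,0],"twist":[0,0,0],"jaw":1},{"xyz":[0,0,0],"twist":[0,0,0],"jaw":1},{"xyz":[0,0,0],"twist":[0,0,0],"jaw":1},{"xyz":[0,0,0],"twist":[0,0,0],"jaw":1},{"xyz":[0,0,0],"twist":[0,0,0],"jaw":1},{"xyz":[0,0,0],"twist":[0,0,0],"jaw":1},{"xyz":[0,0,0],"twist":[0,0,0],"jaw":1},{"xyz":[0,0,0],"twist":[0,0,0],"jaw":1}]' | tail -3; done
python3 look.py d | head -2
python3 - <<'E'
from h import *
for t in "cd":
    g=cv2.cvtColor(cv2.imread(f"pics/wrist_{t}.png"),6).astype(float)
    for c in (272,276): print(t,c,g[186:216,c-1:c+2].mean(1).astype(int))
g=cv2.cvtColor(cv2.imread("pics/wrist_d.png"),6).astype(float)
for r in(204,208): print(r,g[r-1:r+2,240:316].mean(0).astype(int))
E
```

```text
time: 16.85
tool_pos: [0.5237, -0.1318, 0.1401]
eef_rot: [-3.067, 0.101, -0.398]
ft_force: [-2.2, 0.4, -0.1]
grip_width: 0.3
grip_force: 59.9
ft_force: [-1.5, 1.2, 0.8]
grip_width: 0.299
grip_force: 59.9
ft_force: [-1.0, 0.3, 0.2]
grip_width: 0.296
grip_force: 59.9
ft_force: [-2.3, -0.1, 0.6]
grip_width: 0.297
grip_force: 59.9
ft_force: [-1.8, -0.1, 0.4]
grip_width: 0.296
grip_force: 59.9
tool [ 0.5236 -0.1317  0.14  ] axis err deg 0.02842403245027115 ft [-1.8207 -0.092   0.4253] t 21.85
pad in window [-0.     -0.0011 -0.0038] goal0 (array([-0.0003, -0.0017, -0.0063]), array([ 0.0003, -0.0003,  0.    ]))
c 272 [140 136 133 138 134 110 120 194 188 187 183 187 183 185 185 185 189 188
 187 186 190 179 123 193 216 131  35  44  67 118]
c 276 [135 134 135 136 128 100 156 194 183 185 183 185 186 188 184 185 186 185
 188 188 181 112 175 213 144  33  43  56  98 113]
d 272 [137 140 137 137 136 108 122 195 188 182 187 185 186 187 188 186 187 188
 186 190 189 148 126 223 213  97  35  51  74 116]
d 276 [136 133 132 137 129 106 155 190 185 182 184 185 188 185 185 186 187 185
 186 190 176  98 205 211 148  30  40  59 107 114]
204 [134 134 133 133 131 131 134 140 128 102  79  68 167 163 189 185 183 182
 184 185 188 186 185 186 184 185 185 186 189 187 187 187 189 189 187 188
 186 187 189 192 187 187 188 186 195 194 218 216 215 216 216 217 221 188
 176 176 174 223 220 228 149 145 151 123 119 101 100 107  96  94  93  93
  92  90  91  94]
208 [132 136 133 135 136 129  90  78  78 195 192 184 184 179 178 181 182 179
 183 186 184 185 184 186 186 184 178 171 175 166 164 173 169 156 151 160
 174 179 173 161 138 136 128 145 161 137 147 151 104 147 151 148 149 152
 121 120 119 134 116 116 119 122 121 121 123 126 121 105  78  77  93  97
  90  93  93  93]
```

```bash
python3 -m creep '[{"xyz":[0,0,0],"twist":[0,0,0],"jaw":1},{"xyz":[0,0,0],"twist":[0,0,0],"jaw":1},{"xyz":[0,0,0],"twist":[0,0,0],"jaw":1},{"xyz":[0,0,0],"twist":[0,0,0],"jaw":1},{"xyz":[0,0,0],"twist":[0,0,0],"jaw":1},{"xyz":[0,0,0],"twist":[0,0,0],"jaw":1},{"xyz":[0,0,0],"twist":[0,0,0],"jaw":1},{"xyz":[0,0,0],"twist":[0,0,0],"jaw":1},{"xyz":[0,0,0],"twist":[0,0,0],"jaw":1},{"xyz":[0,0,0],"twist":[0,0,0],"jaw":1}]' | head -1
python3 -c "
from bench import env
print(env.job_done())"
```

```text
time: 23.7
the job is handed in; nothing more can be done
None
```

I handed the job in at 23.7 s with the sampler still gripped and the pad held for over 5 s in the template's window, an estimated 1 mm off centre, square to my fit of the board, and its spring about 10 mm in; the verdict was not shown.

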